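# Put the cocktail set back together

### The job

Put the washed cocktail set back in order: stand the muddler in the tool crock and the glass jigger upright in the middle of the square slate coaster (these two whenever you like), and build the shaker in the middle of the round cork mat: first the tin, then the strainer top fully seated in the tin's mouth, then the cap fully down over the strainer's neck. Leave the tea-light glass and the lime dish where they stand, and let go of everything at the end.

Things in the scene. Friction and masses are not known exactly. Their poses are not given: they have to be found in the camera images.
- tin: Shaker tin: plain stainless steel cup, open at the top, the largest steel part. 115 tall, round, outside diameter 52 at the foot widening evenly to 65 at the rim, wall 2.5 (mouth 60 wide inside), about 160 g. Stands upright on its foot. Origin: centre of its underside; z up along its axis.
- strainer: Steel strainer top, 68 tall, right way up, 80 g. Heights from its underside: spigot 0-14, dia 53 (44 at the lowest edge), enters the tin; upright band 14-30, dia 65, its underside rests on the tin's rim; dome with flat ledge up to 40; neck 40-68, dia 30 at root, 28 at 62, 19 at top. Grip by band or neck. Seated, its underside is 101 above the tin's. Origin: centre of underside; z up.
- cap: Shaker cap: small stainless steel cup standing mouth down, 48 tall, the smallest steel part, 50 g. Outside diameter 40 at the open lower rim, 37 at 42 height, 33 at the closed top; mouth 35 wide inside. Slips over the strainer's neck until its rim rests on the ledge, 40 above the strainer's underside. Origin: centre of its lower (open) rim plane; z up.
- jigger: Glass jigger: clear glass double measure, hourglass-shaped, 90 tall, about 110 g. Standing on its small cup (36 across at the bottom) with the larger cup up; waist 20 across at 40 mm height; the upper cup is 37 across at 48 mm height and widens to 42 at the top rim. Keep the larger cup up. Origin: centre of its underside; z up.
- muddler: Bamboo muddler: slim turned stick standing upright on its thick flat head, 172 tall, about 80 g. Head 34 in diameter up to 30 mm height, shaft 22 in diameter from 50 to 115 mm, handle swelling to 26 at 150 to 164 mm. It goes into the crock head down, as it stands. Origin: centre of its underside; z up.
- cork_mat: Round cork mat, 100 in diameter, 6 thick, fixed to the table: the shaker's place. Origin: centre of its underside, on the table; z up.
- slate_coaster: Square dark slate coaster, 95 x 95, 6 thick, fixed to the table: the jigger's place. Origin: centre of its underside, on the table; x and y along its sides.
- crock: White ceramic tool crock, an open round pot fixed to the table: 85 tall, 68 in diameter outside, 5 wall (mouth 58 wide inside, about 54 at the floor), inner floor 6 mm above the table: the muddler's place (it may lean against the rim). Origin: centre of its underside, on the table; z up.
- tealight: Bystander: amber tea-light glass with a candle in it, 56 in diameter at the rim, 45 tall, loose. To be left alone. Origin: centre of its underside.
- lime_dish: Bystander: small white ceramic dish of cut limes, 64 in diameter, about 37 tall, loose. To be left alone. Origin: centre of its underside.
Mind the look-alikes: they are no part of the job. Of the things that look like the cork_mat, the smaller one is meant.

How it is judged:
By the outcome, as a careful person would: the job done as asked, in the order asked, and still so for the second after the job is handed in, with the robot touching nothing.
It also fails if it takes over 144 s, if anything falls off the work surface, if the arm or the gripper's body presses on something with over 40 N, if the wrist force passes 120 N, or if a joint passes its speed limit or range.

### The arm

A 6-joint arm with a two-finger parallel gripper is mounted at the origin on the work surface. World frame = base frame: x ahead of the robot, y to its left, z up, the work surface at z = 0. Lengths are in m, angles in degrees, forces in N, time in s.
With the tool pointing down it reaches from about 0.35 to 0.875 m from the base axis. Payload 4.2 kg.
Tool frame: the origin (TCP) lies midway between the tips of the shut fingers; the grasp point (between the pads) lies 19 mm behind it; z points along the fingers, y is the line along which they close (so a half turn about z gives the same grasp; the last joint's range is limited). The gripper opens to 87 mm and grips with 3 to 60 N. Pads are 19 mm wide; open, the fingers measure 117 mm over their backs; the gripper's body (75 mm by 190 mm) begins 51 mm behind the grasp point.
Start: joints at [79.847, 22.042, 0.453, 0, -68.411, -14.817], TCP at [0.264, 0.567, 0.202] pointing down, gripper open.
Joint ranges: [-179.83, 179.83], [-69.29, 118.12], [-61.27, 80.66], [-181.25, 117.63], [-171.15, -9.14], [-177.46, 177.46]. Speed limits (degrees/s): [159.86, 159.86, 180, 180, 180, 180].

### API

Orientations are given as a 3x3 rotation matrix whose columns are the frame's x, y, z axes.
In Python, from station import sense, capture, finish_job, silhouettes, landmark_of gives the robot as it stands.
- The arm moves only by the tool step_arm, never from a script. Its arguments are lists of equal length, an entry for each row: "linear": the shift along the tool's x, y, z in mm, a list of three; "delta_rot": the turn, a rotation vector about the tool's x, y, z in rad, a list of three; "grip": the finger opening in mm, from 0 to 87. A call has 1 to 10 rows; each row shifts and turns the commanded pose from where the row before left it, along the tool's axes as they then stand; what a row does not reach is not made up. A row lasts 1/8 s, in which the tool goes at most 62.5 mm and 10.7 degrees, less where a joint would pass 70% of its speed; a pose out of reach is approached as far as the arm can. A call with a gripper value outside its range is refused whole. The fingers move at their own pace and stop on an object; the grip force is fixed at half the most. Time passes only in rows, so rows that do not move let the fingers close. It gives the time, the measured TCP pose, the force, the opening and the grip force at its end, in the units of the state.
- sense(): the state, without advancing time (a new reading comes with each control period).
- capture(name): name is "side" or "top"; returns a dict with "img" (420x560x3 uint8, red, green, blue), "fx", "fy", "cx", "cy" (pixels), "world_to_cam" (4x4, takes a point from world to camera coordinates). Camera axes: x right, y up, looking along -z (the intrinsics and any distortion apply to the point x, -y, -z); pixel columns grow to the right and rows downward; lengths in m; the calibration is good to about 2 mm. A picture is of the moment at which its call begins. There is no depth.
- finish_job(): hands the job in; it is judged then, once.
Trained networks look in the newest picture that a camera, given by its name, has taken for a name from the list of things; names that differ only in an ending like _2 or _b are one class to them, and where a whole thing is asked for, a point or a joint stands for the part that bears it (a point fixed in the world has none). Each returns a list of dicts, best first, with "score" (0 to 1); they miss things now and then, are a little off and sometimes report something else, mostly with a low value. They report only what shows in the picture. A call takes as long as a camera call. They do not tell look-alikes from the thing itself.
- silhouettes(camera, label): "mask" (420x560 bool, what is visible of it) and "point" ([column, row] in pixels, amid what is visible of it).
- landmark_of(camera, label): "point" ([column, row] in pixels: a listed point, or the origin of a listed thing).
The state is a dict: "time_s": time; "joints": joint angles; "joint_velocities": joint speeds; "effort": joint torques, N m; "tcp_pos": TCP position; "ee_rot": TCP orientation; "wrist_force": force on the tool from outside, world axes, zero at the start; "moment": the same for the moment, N m; "gripper_width": opening from 0.0 (shut) to 1.0 (fully open); "gripper_force": force on a finger pad.
Only numpy, scipy, OpenCV 4.12 (cv2) and the standard library are available. Lean on these libraries where they do the work, as an engineer would, in place of code of your own. Each camera call takes 0.05 s, during which the arm holds its last target. There are 200 camera calls.

## Working session

There is one attempt and no reset: what is moved stays moved. The work goes in short steps, Python scripts to look and compute and a tool call to move; the robot and the scene stay as the last step left them, time stands still between calls to the robot, and variables do not carry over. Pictures are saved under pics/ and viewed, at most 14 in all, crops included, and the job is handed in when it is done.

Besides the shell and the picture viewer there is one more tool, called after "Request:" as name(argument=value, ...) on one line, values as JSON. step_arm: Moves the arm, as the interface text tells. Its arguments: {"type":"object","properties":{"linear":{"type":"array"},"delta_rot":{"type":"array"},"grip":{"type":"array"}},"required":["linear","delta_rot","grip"]}

```bash
mkdir -p pics
cat > h.py <<'E'
import numpy as np, cv2
from station import sense, capture, finish_job, silhouettes, landmark_of
def proj(c,p):
    q=c["world_to_cam"]@np.append(p,1); return np.array([c["cx"]+c["fx"]*q[0]/-q[2], c["cy"]+c["fy"]*-q[1]/-q[2]])
def ray(c,uv):
    M=np.array(c["world_to_cam"]); R=M[:3,:3]; o=-R.T@M[:3,3]
    d=R.T@np.array([(uv[0]-c["cx"])/c["fx"],-(uv[1]-c["cy"])/c["fy"],-1.]); return o,d
def at(c,uv,z=0.):
    o,d=ray(c,uv); return o+d*(z-o[2])/d[2]
E
python3 - <<'E'
from h import *
s=sense(); print(s)
for n in("side","top"):
    c=capture(n); cv2.imwrite(f"pics/{n}0.png",c["img"][:,:,::-1]); print(n,c["fx"],c["cx"],c["cy"],ray(c,(280,210)),[k for k in c])
    for l in "tin strainer cap jigger muddler cork_mat slate_coaster crock tealight lime_dish".split():
        for r in landmark_of(n,l)[:4]: print(l,round(r["score"],2),np.round(r["point"],1),np.round(at(c,r["point"],0.)[:2],4))
E
```

```text
{'time_s': 0.0, 'joints': array([ 7.98466428e+01,  2.20938112e+01,  3.79707043e-01, -2.82561883e-02,
       -6.84115295e+01, -1.48164335e+01]), 'joint_velocities': array([ 0.05728856,  0.00506448, -0.00967044,  0.00712172,  0.06017849,
        0.06587825]), 'effort': array([ 2.43393742e-04, -3.90674937e+01,  1.87403029e+01,  4.22011748e+00,
        1.09819372e-02, -1.96188867e-04]), 'tcp_pos': array([0.26355345, 0.56599883, 0.20042893]), 'ee_rot': array([[ 9.06453711e-01, -4.22304355e-01, -8.37919683e-04],
       [-4.22305169e-01, -9.06451338e-01, -2.07750068e-03],
       [ 1.17804167e-04,  2.23701602e-03, -9.99997491e-01]]), 'wrist_force': array([-0.28658011, -0.00156852, -0.08020092]), 'moment': array([ 0.01615829,  0.00058794, -0.07836799]), 'gripper_force': 0.0, 'gripper_width': 1.000043475326724}
side 464.8060352964516 277.82564358085676 214.12702513851787 (array([ 0.03885975, -0.8784378 ,  0.63991823]), array([ 0.44064018,  0.72563035, -0.52858069])) ['img', 'fx', 'fy', 'cx', 'cy', 'world_to_cam']
tin 0.56 [192.9 172.9] [0.4625 0.32  ]
strainer 0.6 [317.9 226. ] [ 0.6119 -0.113
[... 798 characters left out ...]
]
tin 0.97 [141.9 230.3] [0.4608 0.3201]
tin 0.54 [289.8 174.5] [ 0.6243 -0.1166]
strainer 0.7 [286.7 174.7] [ 0.6238 -0.1073]
cap 0.74 [142.2 177.9] [0.6165 0.3224]
cap 0.69 [280. 231.] [ 0.4561 -0.086 ]
jigger 0.62 [215.5 233.5] [0.45   0.1038]
muddler 0.57 [210.4 178.1] [0.6148 0.1198]
muddler 0.31 [350.9 175.8] [ 0.6194 -0.2989]
cork_mat 0.81 [355.1 231.1] [ 0.4544 -0.3075]
cork_mat 0.73 [410.9 237.4] [ 0.4348 -0.4718]
cork_mat 0.15 [285.7 176.9] [ 0.6172 -0.1043]
slate_coaster 0.59 [353.  172.3] [ 0.6299 -0.3054]
crock 0.79 [143.5 178.9] [0.6135 0.3185]
crock 0.65 [285.6 173.1] [ 0.6286 -0.1041]
tealight 0.73 [321.4 199.7] [ 0.5482 -0.2096]
lime_dish 0.88 [253.9 201. ] [ 0.5455 -0.0094]
```

View pics/side0.png

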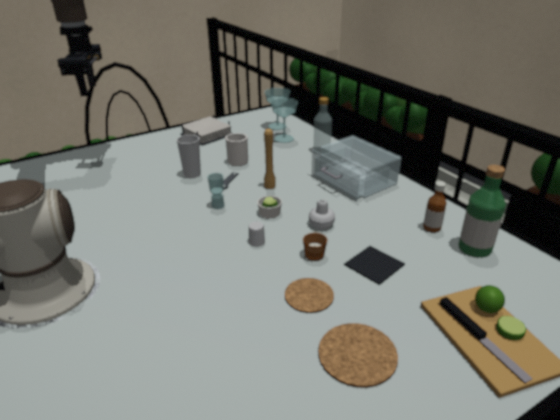

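View pics/top0.png

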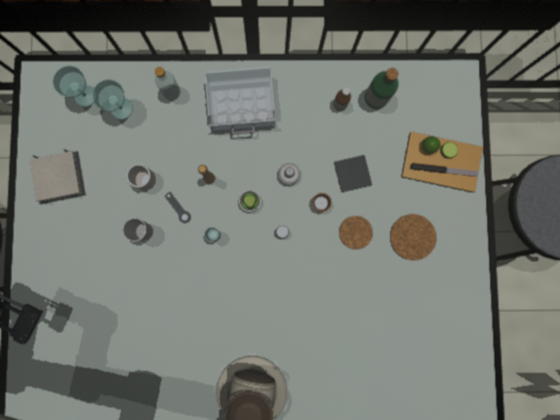

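The side view shows the tin at (190,157), crock (237,150), muddler (268,160) and jigger (217,190). It also shows the strainer (322,215), cap (257,234), small mat (309,294), larger look-alike mat (357,353) and slate (375,264). The top view agrees: +x is up in the image and +y is left. Next I'll fit solids of revolution to the masks.

```bash
cat >> h.py <<'E'
from scipy.optimize import minimize
PROF=dict(tin=[(0,26),(115,32.5)],strainer=[(0,22),(3,26.5),(14,26.5),(14,32.5),(30,32.5),(40,20),(40,15),(62,14),(68,9.5)],
 cap=[(0,20),(42,18.5),(48,16.5)],jigger=[(0,18),(32,17),(40,10),(48,18.5),(90,21)],muddler=[(0,17),(30,17),(50,11),(115,11),(150,13),(164,13),(172,9)],
 cork_mat=[(0,50),(6,50)],crock=[(0,34),(85,34)],tealight=[(0,22),(45,28)],lime_dish=[(0,22),(25,32),(37,25)])
A=np.linspace(0,2*np.pi,40)
def render(c,prof,p,S=4):
    m=np.zeros((420*S,560*S),np.uint8); prev=None
    for z,r in prof:
        P=np.array([proj(c,(p[0]+r*np.cos(a)/1e3,p[1]+r*np.sin(a)/1e3,p[2]+z/1e3)) for a in A])
        if prev is not None: cv2.fillConvexPoly(m,cv2.convexHull(np.round(np.vstack([prev,P])*S+S/2-.5).astype(np.int32)),255)
        prev=P
    return cv2.resize(m,(560,420),interpolation=cv2.INTER_AREA)/255.
def fit(c,mask,prof,p0,z=0.):
    mask=mask.astype(float)
    f=lambda q:1-np.minimum(m:=render(c,prof,(q[0],q[1],z)),mask).sum()/np.maximum(m,mask).sum()
    r=minimize(f,p0,method="Nelder-Mead",options=dict(initial_simplex=np.array(p0)+np.array([[0,0],[.01,0],[0,.01]]),xatol=2e-4,fatol=1e-4,maxiter=60))
    return r.x,1-r.fun
E
cat > m.py <<'E'
from h import *
G=dict(tin=(.461,.320),strainer=(.612,-.11),cap=(.456,-.087),jigger=(.447,.103),muddler=(.612,.124),cork_mat=(.454,-.304),crock=(.614,.322),tealight=(.546,-.206),lime_dish=(.535,-.004))
for n in("side","top"):
    c=capture(n)
    for l,g in G.items():
        best=None
        for r in silhouettes(n,l):
            d=np.linalg.norm(np.array(r["point"])-proj(c,(*g,.02)))
            if d<25 and (best is None or r["score"]>best["score"]): best=r
        if best is None: print(n,l,"none"); continue
        x,iou=fit(c,best["mask"],PROF[l],g); print(n,l,round(best["score"],2),np.round(x*1e3,1),round(iou,3))
    for r in silhouettes(n,"slate_coaster")[:3]:
        ys,xs=np.nonzero(r["mask"]); P=np.array([at(c,(x,y),.006)[:2] for x,y in zip(xs,ys)])
        print(n,"slate",round(r["score"],2),np.round(P.mean(0)*1e3,1),cv2.minAreaRect((P*1e3).astype(np.float32)))
E
python3 m.py
```

```text
side tin 0.97 [454.3 311.3] 0.966
side strainer 0.9 [ 622.3 -111.3] 0.949
side cap 0.54 [450.4 -90.6] 0.913
side jigger 0.78 [443.4 105.9] 0.886
side muddler 0.69 [611.7 122.7] 0.904
side cork_mat 0.92 [ 449.4 -308.3] 0.966
side crock 0.81 [608.4 313.9] 0.951
side tealight 0.93 [ 534.6 -205.8] 0.932
side lime_dish none
side slate 0.8 [ 620.6 -308.6] ((621.377685546875, -306.4910583496094), (105.3094253540039, 100.38388061523438), 13.46073055267334)
side slate 0.75 [646.1 389.3] ((649.5499877929688, 393.47637939453125), (262.6216125488281, 75.52891540527344), 65.83197784423828)
top tin 0.57 [457.6 309.5] 0.818
top strainer 0.66 [ 621.8 -112.3] 0.929
top cap none
top jigger 0.58 [444.6 106.4] 0.922
top muddler 0.46 [612.6 123.3] 0.907
top cork_mat 0.83 [ 450.6 -308.1] 0.955
top crock 0.8 [610.4 313.9] 0.903
top tealight 0.5 [ 536.7 -204.8] 0.937
top lime_dish 0.82 [544.2   2.7] 0.94
top slate 0.59 [ 624.8 -304.2] ((625.0381469726562, -303.88641357421875), (93.4001235961914, 92.84620666503906), 11.703426361083984)
```

Request:
step_arm(linear=[[0, 0, -10], [0, 0, -10], [0, 0, -10], [0, 0, 0]], delta_rot=[[0, 0, -0.145], [0, 0, -0.145], [0, 0, -0.146], [0, 0, 0]], grip=[87, 87, 87, 87])

```text
time_s: 2.7
tcp_pos: [0.2639, 0.567, 0.2324]
ee_rot: [[1.0, -0.001, 0.001], [-0.001, -1.0, 0.002], [0.001, -0.002, -1.0]]
wrist_force: [1.1, -0.3, -0.5]
gripper_width: 1.001
gripper_force: 0.0
```

Request:
step_arm(linear=[[35, 44, 0], [35, 44, 0], [35, 44, 0], [35, 44, 0], [35, 44, 0], [35, 44, 0], [35, 44, 0], [35, 44, 0], [34, 45, 0], [34, 46, 0]], delta_rot=[[0, 0, 0], [0, 0, 0], [0, 0, 0], [0, 0, 0], [0, 0, 0], [0, 0, 0], [0, 0, 0], [0, 0, 0], [0, 0, 0], [0, 0, 0]], grip=[87, 87, 87, 87, 87, 87, 87, 87, 87, 87])

```text
time_s: 3.95
tcp_pos: [0.6126, 0.1221, 0.231]
ee_rot: [[1.0, -0.002, -0.001], [-0.002, -1.0, -0.0], [-0.001, 0.0, -1.0]]
wrist_force: [0.6, 0.3, 0.4]
gripper_width: 0.999
gripper_force: 0.0
```

Request:
step_arm(linear=[[0, 0, 0], [0, 0, 0]], delta_rot=[[0, 0, 0], [0, 0, 0]], grip=[87, 87])

```text
time_s: 4.2
tcp_pos: [0.6115, 0.1235, 0.2308]
ee_rot: [[1.0, -0.002, -0.001], [-0.002, -1.0, -0.0], [-0.001, 0.0, -1.0]]
wrist_force: [-0.1, -0.2, -0.3]
gripper_width: 1.004
gripper_force: 0.0
```

Request:
step_arm(linear=[[0, 0, 32], [0, 0, 31], [0, 0, 31], [0, 0, 0], [0, 0, 0], [0, 0, 0], [0, 0, 0], [0, 0, 0], [0, 0, 0], [0, 0, 0]], delta_rot=[[0, 0, 0], [0, 0, 0], [0, 0, 0], [0, 0, 0], [0, 0, 0], [0, 0, 0], [0, 0, 0], [0, 0, 0], [0, 0, 0], [0, 0, 0]], grip=[87, 87, 87, 60, 40, 20, 20, 20, 20, 20])

```text
time_s: 5.45
tcp_pos: [0.6119, 0.1236, 0.1376]
ee_rot: [[1.0, 0.0, -0.0], [0.0, -1.0, -0.0], [-0.0, 0.0, -1.0]]
wrist_force: [-0.7, -0.1, 0.4]
gripper_width: 0.296
gripper_force: 1.3
```

Request:
step_arm(linear=[[0, 0, 0], [0, 0, 0], [0, 0, 0]], delta_rot=[[0, 0, 0], [0, 0, 0], [0, 0, 0]], grip=[20, 20, 20])

```text
time_s: 5.82
tcp_pos: [0.6119, 0.1236, 0.1376]
ee_rot: [[1.0, 0.0, -0.0], [0.0, -1.0, -0.0], [-0.0, 0.0, -1.0]]
wrist_force: [-0.0, -0.2, -0.4]
gripper_width: 0.276
gripper_force: 30.0
```

Request:
step_arm(linear=[[0, 0, -25], [0, 0, -45], [0, 0, -40], [0, -40, 0], [0, -50, 0], [-2, -50, 0], [0, -50, 0], [0, 0, 0], [0, 0, 0], [0, 0, 0]], delta_rot=[[0, 0, 0], [0, 0, 0], [0, 0, 0], [0, 0, 0], [0, 0, 0], [0, 0, 0], [0, 0, 0], [0, 0, 0], [0, 0, 0], [0, 0, 0]], grip=[20, 20, 20, 20, 20, 20, 20, 20, 20, 20])

```text
time_s: 7.08
tcp_pos: [0.61, 0.3124, 0.2478]
ee_rot: [[1.0, -0.001, 0.0], [-0.001, -1.0, -0.0], [0.0, 0.0, -1.0]]
wrist_force: [0.1, -0.1, -1.0]
gripper_width: 0.278
gripper_force: 30.0
```

Run:
```python
from h import *
a=capture("side")["img"];b=capture("top")["img"]
im=np.hstack([cv2.resize(a[50:250,130:330],(400,400)),cv2.resize(b[80:280,60:260],(400,400))])
cv2.imwrite("pics/mud.png",im[:,:,::-1]); print(sense()["tcp_pos"],sense()["wrist_force"])
```

```text
[0.61009083 0.31242752 0.24798079] [ 0.45873698 -0.32923163 -1.06601696]
```

View pics/mud.png

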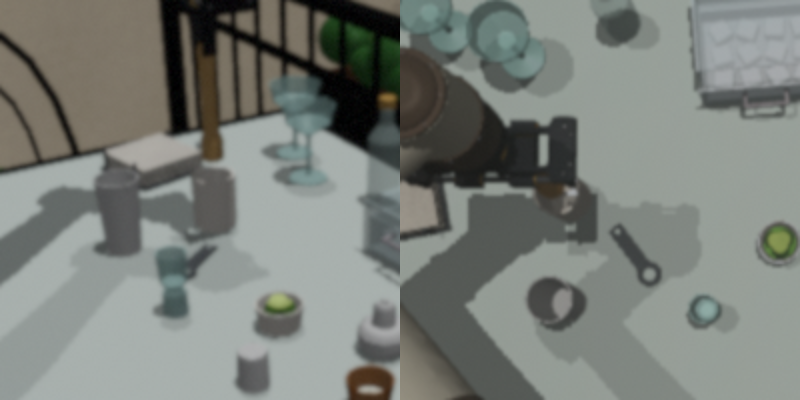

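The muddler hangs upright above the crock (crop pixels (210,150) against crock (213,200)), so I'm lowering it.

Request:
step_arm(linear=[[0, -1, 25], [0, 0, 25], [0, 0, 25], [0, 0, 18], [0, 0, 9], [0, 0, 0], [0, 0, 0], [0, 0, 0], [0, 0, 0], [0, 0, 0]], delta_rot=[[0, 0, 0], [0, 0, 0], [0, 0, 0], [0, 0, 0], [0, 0, 0], [0, 0, 0], [0, 0, 0], [0, 0, 0], [0, 0, 0], [0, 0, 0]], grip=[20, 20, 20, 20, 20, 20, 20, 35, 60, 87])

```text
time_s: 8.43
tcp_pos: [0.61, 0.3147, 0.146]
ee_rot: [[1.0, 0.0, 0.001], [0.0, -1.0, 0.0], [0.001, -0.0, -1.0]]
wrist_force: [-0.4, 0.2, -0.1]
gripper_width: 0.535
gripper_force: 0.0
```

Request:
step_arm(linear=[[0, 0, 0], [0, 0, 0], [0, 0, 0], [0, 0, -25], [0, 0, -40], [0, 0, -40], [0, 0, 0]], delta_rot=[[0, 0, 0], [0, 0, 0], [0, 0, 0], [0, 0, 0], [0, 0, 0], [0, 0, 0], [0, 0, 0]], grip=[87, 87, 87, 87, 87, 87, 87])

```text
time_s: 9.3
tcp_pos: [0.6116, 0.3156, 0.2555]
ee_rot: [[1.0, 0.0, 0.008], [0.0, -1.0, 0.005], [0.008, -0.005, -1.0]]
wrist_force: [-0.1, 1.1, 0.2]
gripper_width: 1.004
gripper_force: 0.0
```

Request:
step_arm(linear=[[-33, 42, 0], [-33, 42, 0], [-33, 42, 0], [-33, 41, 0], [-34, 41, 0], [0, 0, 50], [0, 0, 50], [0, 0, 50], [0, 0, 31], [0, 0, 20]], delta_rot=[[0, 0, 0], [0, 0, 0], [0, 0, 0], [0, 0, 0], [0, 0, 0], [0, 0, 0], [0, 0, 0], [0, 0, 0], [0, 0, 0], [0, 0, 0]], grip=[87, 87, 87, 87, 87, 87, 87, 87, 87, 87])

```text
time_s: 10.55
tcp_pos: [0.4424, 0.1057, 0.0474]
ee_rot: [[1.0, -0.0, -0.003], [-0.0, -1.0, -0.002], [-0.003, 0.002, -1.0]]
wrist_force: [0.3, 0.8, -0.4]
gripper_width: 1.004
gripper_force: 0.0
```

Request:
step_arm(linear=[[0, 0, 0], [0, 0, 0], [0, 0, 0], [0, 0, 0], [0, 0, 0], [0, 0, 0], [0, 0, 0], [0, 0, 0]], delta_rot=[[0, 0, 0], [0, 0, 0], [0, 0, 0], [0, 0, 0], [0, 0, 0], [0, 0, 0], [0, 0, 0], [0, 0, 0]], grip=[70, 55, 36, 34, 34, 34, 34, 34])

```text
time_s: 11.55
tcp_pos: [0.4442, 0.1068, 0.0499]
ee_rot: [[1.0, 0.0, 0.001], [0.0, -1.0, 0.0], [0.001, -0.0, -1.0]]
wrist_force: [-0.2, 0.6, 3.4]
gripper_width: 0.463
gripper_force: 30.0
```

Request:
step_arm(linear=[[0, 0, -30], [0, 0, -40], [0, 0, -40], [18, 40, 0], [20, 48, 0], [20, 48, 0], [20, 48, 0], [20, 48, 0], [20, 48, 0], [20, 48, 0]], delta_rot=[[0, 0, 0], [0, 0, 0], [0, 0, 0], [0, 0, 0], [0, 0, 0], [0, 0, 0], [0, 0, 0], [0, 0, 0], [0, 0, 0], [0, 0, 0]], grip=[34, 34, 34, 34, 34, 34, 34, 34, 34, 34])

```text
time_s: 12.8
tcp_pos: [0.5817, -0.2228, 0.1583]
ee_rot: [[1.0, -0.0, -0.002], [-0.0, -1.0, 0.001], [-0.002, -0.001, -1.0]]
wrist_force: [-0.3, 0.4, -1.1]
gripper_width: 0.468
gripper_force: 30.0
```

Request:
step_arm(linear=[[20, 48, 0], [21, 37, 0], [0, 0, 0], [0, 0, 0], [0, 0, 0], [0, 0, 0]], delta_rot=[[0, 0, 0], [0, 0, 0], [0, 0, 0], [0, 0, 0], [0, 0, 0], [0, 0, 0]], grip=[34, 34, 34, 34, 34, 34])

```text
time_s: 13.55
tcp_pos: [0.6229, -0.3054, 0.16]
ee_rot: [[1.0, 0.001, 0.0], [0.001, -1.0, 0.0], [0.0, -0.0, -1.0]]
wrist_force: [0.2, -0.8, -0.9]
gripper_width: 0.465
gripper_force: 30.0
```

Lower to TCP 0.0565 and release.

Request:
step_arm(linear=[[0, 0, 30], [0, 0, 35], [0, 0, 25], [0, 0, 10], [0, 0, 3.5], [0, 0, 0], [0, 0, 0], [0, 0, 0], [0, 0, 0], [0, 0, 0]], delta_rot=[[0, 0, 0], [0, 0, 0], [0, 0, 0], [0, 0, 0], [0, 0, 0], [0, 0, 0], [0, 0, 0], [0, 0, 0], [0, 0, 0], [0, 0, 0]], grip=[34, 34, 34, 34, 34, 34, 34, 46, 60, 87])

```text
time_s: 14.8
tcp_pos: [0.6232, -0.3065, 0.0565]
ee_rot: [[1.0, 0.0, 0.001], [0.0, -1.0, -0.0], [0.001, 0.0, -1.0]]
wrist_force: [0.2, 0.2, -0.4]
gripper_width: 0.673
gripper_force: 0.0
```

Request:
step_arm(linear=[[0, 0, 0], [0, 0, 0], [0, 0, -15], [0, 0, -40], [0, 0, -50], [0, 0, -50], [0, 0, -38]], delta_rot=[[0, 0, 0], [0, 0, 0], [0, 0, 0], [0, 0, 0], [0, 0, 0], [0, 0, 0], [0, 0, 0]], grip=[87, 87, 87, 87, 87, 87, 87])

```text
time_s: 15.68
tcp_pos: [0.6234, -0.3067, 0.2535]
ee_rot: [[1.0, 0.0, 0.004], [0.0, -1.0, -0.002], [0.004, 0.002, -1.0]]
wrist_force: [-0.0, 0.3, 0.4]
gripper_width: 0.999
gripper_force: 0.0
```

Request:
step_arm(linear=[[-16, -55, 0], [-17, -58, 0], [-17, -58, 0], [-17, -58, 0], [-17, -58, 0], [-17, -58, 0], [-17, -58, 0], [-17, -58, 0], [-17, -58, 0], [0, 0, 0]], delta_rot=[[0, 0, 0], [0, 0, 0], [0, 0, 0], [0, 0, 0], [0, 0, 0], [0, 0, 0], [0, 0, 0], [0, 0, 0], [0, 0, 0], [0, 0, 0]], grip=[87, 87, 87, 87, 87, 87, 87, 87, 87, 87])

```text
time_s: 16.92
tcp_pos: [0.47, 0.216, 0.2503]
ee_rot: [[1.0, 0.006, 0.002], [0.006, -1.0, 0.002], [0.002, -0.001, -1.0]]
wrist_force: [1.2, -0.1, -0.9]
gripper_width: 0.996
gripper_force: 0.0
```

```bash
sed -i 's/^G=.*/G=dict(tin=(.456,.311),jigger=(.623,-.306),strainer=(.622,-.112),cap=(.4505,-.0905),cork_mat=(.45,-.308),crock=(.609,.314))/; s/PROF\[l\],g)/PROF[l],g,.006 if l=="jigger" else 0.)/' m.py; python3 m.py
python3 - <<'E'
from h import *
a=capture("side")["img"];b=capture("top")["img"]
im=np.hstack([cv2.resize(a[50:350,130:430],(400,400)),cv2.resize(b[80:280,200:400],(400,400))])
cv2.imwrite("pics/jig.png",im[:,:,::-1]); print(sense()["tcp_pos"],sense()["wrist_force"])
E
```

```text
side tin 0.65 [454.4 309.1] 0.934
side jigger 0.78 [ 623.4 -306.4] 0.944
side strainer 0.8 [ 624. -110.] 0.915
side cap 0.66 [450.3 -90.6] 0.922
side cork_mat 0.6 [ 449.3 -308.3] 0.968
side crock 0.9 [609.1 315.3] 0.837
side slate 0.97 [ 615.5 -312.3] ((621.4917602539062, -306.06988525390625), (98.70458984375, 98.35237884521484), 13.563570976257324)
side slate 0.39 [497.1 433.7] ((495.12030029296875, 437.3856201171875), (331.9970397949219, 74.7649917602539), 69.30860137939453)
top tin 0.71 [451.7 311.2] 0.279
top jigger 0.64 [ 624.8 -307.6] 0.892
top strainer 0.92 [ 620.5 -114. ] 0.937
top cap none
top cork_mat 0.92 [ 450.  -307.6] 0.958
top crock 0.69 [611.2 313.8] 0.647
top slate 0.98 [ 621.4 -298. ] ((624.8646850585938, -304.0595703125), (96.89537048339844, 100.22686767578125), 11.123138427734375)
top slate 0.52 [614.2 320.1] ((614.7859497070312, 321.74261474609375), (81.50105285644531, 72.83695220947266), 55.14096450805664)
[0.4708664  0.21265973 0.24903224] [-0.74128217 -0.74747782  0.30680627]
```

View pics/jig.png

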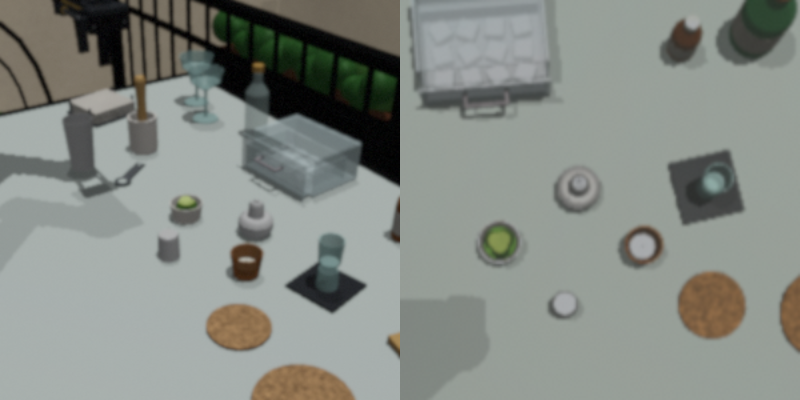

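The muddler stands in the crock (crop (141,110)) and the jigger is upright mid-slate, about 2 mm off. Now the tin.

Request:
step_arm(linear=[[-8, -48.5, 0], [-8, -49, 0], [0, 0, 0], [0, 0, 40], [0, 0, 50], [0, 0, 45], [0, 0, 30], [0, 0, 16], [0, 0, 0], [0, 0, 0]], delta_rot=[[0, 0, 0], [0, 0, 0], [0, 0, 0], [0, 0, 0], [0, 0, 0], [0, 0, 0], [0, 0, 0], [0, 0, 0], [0, 0, 0], [0, 0, 0]], grip=[87, 87, 87, 87, 87, 87, 87, 87, 87, 87])

```text
time_s: 19.08
tcp_pos: [0.4558, 0.3109, 0.0695]
ee_rot: [[1.0, 0.001, 0.002], [0.001, -1.0, 0.002], [0.002, -0.002, -1.0]]
wrist_force: [-0.5, 0.0, 0.5]
gripper_width: 0.998
gripper_force: 0.0
```

Request:
step_arm(linear=[[0, 0, 0], [0, 0, 0], [0, 0, 0], [0, 0, 0], [0, 0, 0], [0, 0, 0], [0, 0, 0]], delta_rot=[[0, 0, 0], [0, 0, 0], [0, 0, 0], [0, 0, 0], [0, 0, 0], [0, 0, 0], [0, 0, 0]], grip=[75, 65, 57, 57, 57, 57, 57])

```text
time_s: 19.95
tcp_pos: [0.4553, 0.3106, 0.0686]
ee_rot: [[1.0, 0.001, 0.001], [0.001, -1.0, 0.001], [0.001, -0.001, -1.0]]
wrist_force: [-0.4, 1.0, 4.3]
gripper_width: 0.734
gripper_force: 29.8
```

Request:
step_arm(linear=[[0, 0, -20], [0, 0, -30], [0, 0, -30], [0, 40, 0], [0, 55, 0], [0, 55, 0], [0, 55, 0], [-1, 55, 0], [-1, 55, 0], [-1, 55, 0]], delta_rot=[[0, 0, 0], [0, 0, 0], [0, 0, 0], [0, 0, 0], [0, 0, 0], [0, 0, 0], [0, 0, 0], [0, 0, 0], [0, 0, 0], [0, 0, 0]], grip=[57, 57, 57, 57, 57, 57, 57, 57, 57, 57])

```text
time_s: 21.2
tcp_pos: [0.4502, -0.0618, 0.1471]
ee_rot: [[1.0, -0.0, -0.003], [-0.0, -1.0, -0.0], [-0.003, 0.0, -1.0]]
wrist_force: [1.8, 0.0, -1.6]
gripper_width: 0.739
gripper_force: 29.9
```

Request:
step_arm(linear=[[-1, 55, 0], [-1, 55, 0], [0, 55, 0], [0, 50, 0], [0, 34, 0], [0, 0, 0], [0, 0, 0], [0, 0, 0]], delta_rot=[[0, 0, 0], [0, 0, 0], [0, 0, 0], [0, 0, 0], [0, 0, 0], [0, 0, 0], [0, 0, 0], [0, 0, 0]], grip=[57, 57, 57, 57, 57, 57, 57, 57])

```text
time_s: 22.2
tcp_pos: [0.4497, -0.3078, 0.1478]
ee_rot: [[1.0, 0.001, -0.001], [0.001, -1.0, 0.001], [-0.001, -0.001, -1.0]]
wrist_force: [0.1, 0.0, -1.6]
gripper_width: 0.736
gripper_force: 29.9
```

Request:
step_arm(linear=[[0, 0, 25], [0, 0, 25], [0, 0, 15], [0, 0, 5], [0, 0, 2.5], [0, 0, 0], [0, 0, 0], [0, 0, 0], [0, 0, 0], [0, 0, 0]], delta_rot=[[0, 0, 0], [0, 0, 0], [0, 0, 0], [0, 0, 0], [0, 0, 0], [0, 0, 0], [0, 0, 0], [0, 0, 0], [0, 0, 0], [0, 0, 0]], grip=[57, 57, 57, 57, 57, 57, 57, 66, 75, 87])

```text
time_s: 23.45
tcp_pos: [0.4502, -0.3091, 0.0759]
ee_rot: [[1.0, 0.0, 0.001], [0.0, -1.0, -0.0], [0.001, 0.0, -1.0]]
wrist_force: [-0.0, 0.1, -0.1]
gripper_width: 0.894
gripper_force: 0.0
```

Request:
step_arm(linear=[[0, 0, 0], [0, 0, 0], [0, 0, -15], [0, 0, -40], [0, 0, -45], [0, 0, -45], [40, -40, 0], [43, -50, 0], [43, -50, 0], [45, -55, 0]], delta_rot=[[0, 0, 0], [0, 0, 0], [0, 0, 0], [0, 0, 0], [0, 0, 0], [0, 0, 0], [0, 0, 0], [0, 0, 0], [0, 0, 0], [0, 0, 0]], grip=[87, 87, 87, 87, 87, 87, 87, 87, 87, 87])

```text
time_s: 24.7
tcp_pos: [0.6123, -0.1242, 0.2221]
ee_rot: [[1.0, 0.0, 0.002], [0.0, -1.0, -0.0], [0.002, 0.0, -1.0]]
wrist_force: [0.4, -0.5, -0.2]
gripper_width: 1.002
gripper_force: 0.0
```

```bash
sed -i 's/^G=.*/G=dict(tin=(.45,-.308),strainer=(.622,-.112),cap=(.4505,-.0905))/; s/l=="jigger"/l=="tin"/' m.py; python3 m.py|grep -v slate; python3 -c "
from h import *
print(sense()['tcp_pos'])"
```

```text
side tin 0.96 [ 451.6 -306.3] 0.962
side strainer 0.91 [ 621.  -111.1] 0.932
side cap 0.71 [450.9 -89.7] 0.9
top tin 0.93 [ 452.3 -306.4] 0.892
top strainer 0.49 [ 618.1 -114.6] 0.536
top cap none
[ 0.61046521 -0.12677463  0.22112691]
```

Request:
step_arm(linear=[[11, -15, 0], [0, 0, 0], [0, 0, 40], [0, 0, 45], [0, 0, 45], [0, 0, 25], [0, 0, 15], [0, 0, 0], [0, 0, 0]], delta_rot=[[0, 0, 0], [0, 0, 0], [0, 0, 0], [0, 0, 0], [0, 0, 0], [0, 0, 0], [0, 0, 0], [0, 0, 0], [0, 0, 0]], grip=[87, 87, 87, 87, 87, 87, 87, 87, 87])

```text
time_s: 26.32
tcp_pos: [0.6231, -0.1107, 0.0519]
ee_rot: [[1.0, 0.001, 0.003], [0.001, -1.0, -0.0], [0.003, 0.0, -1.0]]
wrist_force: [-0.0, -0.3, -0.3]
gripper_width: 1.004
gripper_force: 0.0
```

Request:
step_arm(linear=[[-1.5, 1, 5], [0, 0, 3.5], [0, 0, 0], [0, 0, 0], [0, 0, 0], [0, 0, 0], [0, 0, 0], [0, 0, 0], [0, 0, 0], [0, 0, 0]], delta_rot=[[0, 0, 0], [0, 0, 0], [0, 0, 0], [0, 0, 0], [0, 0, 0], [0, 0, 0], [0, 0, 0], [0, 0, 0], [0, 0, 0], [0, 0, 0]], grip=[87, 87, 87, 70, 50, 36, 22, 22, 22, 22])

```text
time_s: 27.58
tcp_pos: [0.6205, -0.1118, 0.0421]
ee_rot: [[1.0, 0.0, -0.0], [0.0, -1.0, -0.0], [-0.0, 0.0, -1.0]]
wrist_force: [-0.0, -1.0, 1.0]
gripper_width: 0.307
gripper_force: 0.7
```

Request:
step_arm(linear=[[0, 0, 0], [0, 0, 0], [0, 0, 0], [0, 0, 0]], delta_rot=[[0, 0, 0], [0, 0, 0], [0, 0, 0], [0, 0, 0]], grip=[22, 22, 22, 22])

```text
time_s: 28.08
tcp_pos: [0.6207, -0.1118, 0.0422]
ee_rot: [[1.0, 0.0, 0.0], [0.0, -1.0, -0.0], [0.0, 0.0, -1.0]]
wrist_force: [-0.0, -0.0, 0.5]
gripper_width: 0.263
gripper_force: 24.4
```

Request:
step_arm(linear=[[0, 0, 0], [0, 0, 0], [0, 0, 0]], delta_rot=[[0, 0, 0], [0, 0, 0], [0, 0, 0]], grip=[20, 20, 20])

```text
time_s: 28.45
tcp_pos: [0.6206, -0.1118, 0.0422]
ee_rot: [[1.0, 0.0, 0.0], [0.0, -1.0, -0.0], [0.0, 0.0, -1.0]]
wrist_force: [-0.0, -1.3, 2.9]
gripper_width: 0.263
gripper_force: 24.6
```

Run:
```python
from h import *
a=capture("side")["img"]
cv2.imwrite("pics/neck.png",cv2.resize(a[130:250,260:400],(700,600),interpolation=cv2.INTER_CUBIC)[:,:,::-1])
```

```text
(no output)
```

View pics/neck.png

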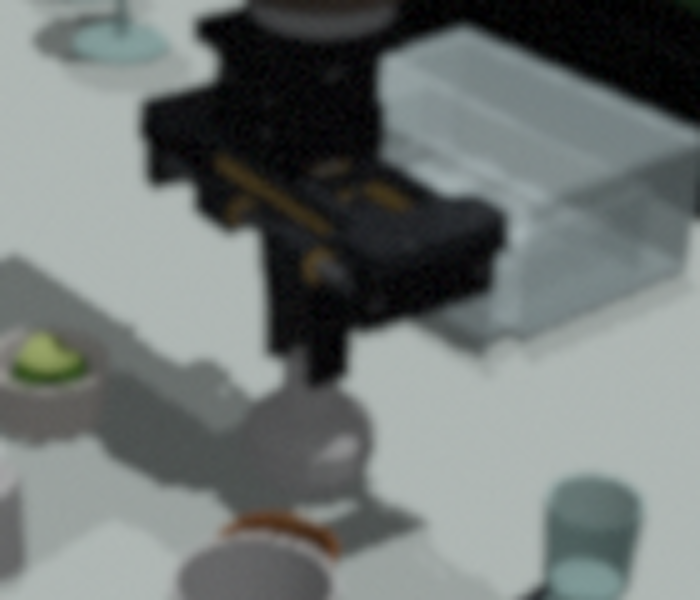

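The fingers hold the neck at about (300,370), just above the dome. I'll lift and check for tilt.

Request:
step_arm(linear=[[0, 0, -10], [0, 0, -20], [0, 0, -40], [0, 0, -40], [0, 0, -40], [0, 0, 0], [0, 0, 0]], delta_rot=[[0, 0, 0], [0, 0, 0], [0, 0, 0], [0, 0, 0], [0, 0, 0], [0, 0, 0], [0, 0, 0]], grip=[20, 20, 20, 20, 20, 20, 20])

```text
time_s: 29.38
tcp_pos: [0.6199, -0.1113, 0.1917]
ee_rot: [[1.0, 0.0, -0.001], [0.0, -1.0, 0.001], [-0.001, -0.001, -1.0]]
wrist_force: [-0.6, -0.4, -0.7]
gripper_width: 0.231
gripper_force: 0.0
```

Run:
```python
from h import *
c=capture("side");a=c["img"];t=sense()["tcp_pos"]
print(t)
g=(t[0],t[1]);
for r in silhouettes("side","strainer")[:2]: print(r["score"],r["point"],fit(c,r["mask"],PROF["strainer"],g,t[2]-.0422), r["mask"].sum())
cv2.imwrite("pics/lift.png",cv2.resize(a[100:220,270:410],(700,600),interpolation=cv2.INTER_CUBIC)[:,:,::-1])
```

```text
[ 0.61963012 -0.11139774  0.19092579]
0.82 [320.8, 219.2] (array([ 0.61963012, -0.11139774]), np.float64(0.0)) 534
```

View pics/lift.png

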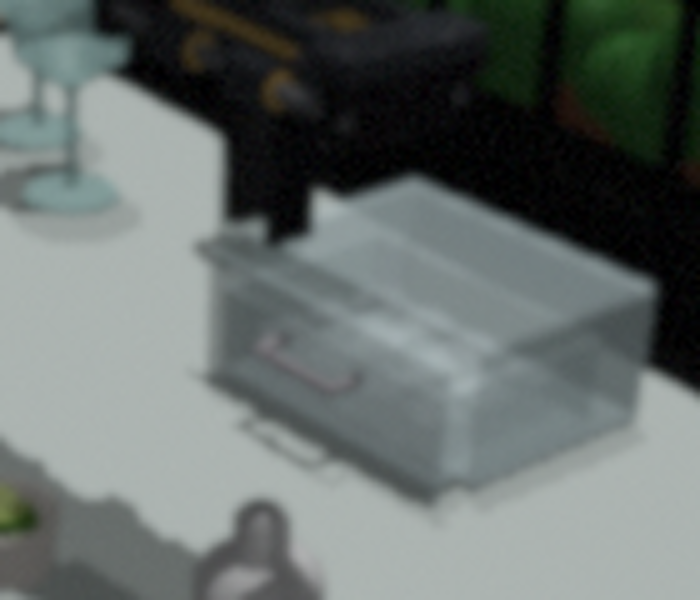

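The strainer slipped out of the grip and is still on the table, with its neck at about (262,520) in the crop. I'll re-measure it from both cameras, first moving the arm out of the top view.

Request:
step_arm(linear=[[-30, -45, 0], [-30, -45, 0], [-30, -45, 0], [-30, -45, 0], [0, 0, 0]], delta_rot=[[0, 0, 0], [0, 0, 0], [0, 0, 0], [0, 0, 0], [0, 0, 0]], grip=[87, 87, 87, 87, 87])

```text
time_s: 30.1
tcp_pos: [0.4983, 0.0703, 0.1914]
ee_rot: [[1.0, 0.005, -0.002], [0.005, -1.0, -0.0], [-0.002, 0.0, -1.0]]
wrist_force: [0.8, 0.1, -1.0]
gripper_width: 0.714
gripper_force: 0.0
```

```bash
sed -i 's/^G=.*/G=dict(tin=(.45,-.308),strainer=(.622,-.112),cap=(.4505,-.0905),tealight=(.536,-.205))/' m.py; python3 m.py|grep -v slate
python3 - <<'E'
from h import *
a=capture("side");b=capture("top");print(sense()["tcp_pos"])
im=[]
for c,z in((a,(170,260,270,390)),(b,(120,210,230,350))):
    i=c["img"].copy()
    k=z; s=cv2.resize(i[k[0]:k[1],k[2]:k[3]],(0,0),fx=400/(k[3]-k[2]),fy=400/(k[3]-k[2]),interpolation=cv2.INTER_CUBIC)
    m=render(c,PROF["strainer"],(.6217,-.1117,0)); m=cv2.resize(m[k[0]:k[1],k[2]:k[3]],(s.shape[1],s.shape[0]))
    cs,_=cv2.findContours((m>.5).astype(np.uint8),0,1); cv2.drawContours(s,cs,-1,(255,0,0),1); im.append(s[:276])
cv2.imwrite("pics/str.png",np.hstack(im)[:,:,::-1])
E
```

```text
side tin 0.9 [ 451.5 -306.3] 0.971
side strainer 0.7 [ 621.6 -111.8] 0.953
side cap 0.74 [451.1 -89.3] 0.917
side tealight 0.51 [ 560.1 -178. ] 0.175
top tin 0.73 [ 452.3 -306.3] 0.946
top strainer 0.82 [ 622.2 -111.4] 0.958
top cap none
top tealight 0.86 [ 536.3 -206.6] 0.894
[0.50054092 0.06807349 0.19200188]
```

View pics/str.png

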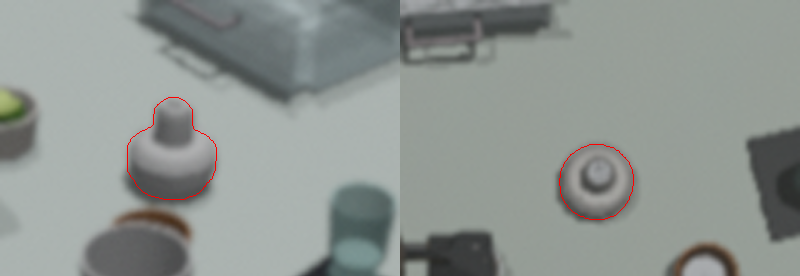

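The strainer hasn't moved and the outline fits at (621.9, -111.6), so I'll grip it by the band instead.

Request:
step_arm(linear=[[30, 45, 0], [30, 45, 0], [30, 45, 0], [31, 44.5, 0], [0, 0, 0], [0, 0, 40], [0, 0, 40], [0, 0, 20], [0, 0, 0], [0, 0, 0]], delta_rot=[[0, 0, 0], [0, 0, 0], [0, 0, 0], [0, 0, 0], [0, 0, 0], [0, 0, 0], [0, 0, 0], [0, 0, 0], [0, 0, 0], [0, 0, 0]], grip=[87, 87, 87, 87, 87, 87, 87, 87, 87, 87])

```text
time_s: 32.05
tcp_pos: [0.6223, -0.1107, 0.0934]
ee_rot: [[1.0, 0.001, 0.002], [0.001, -1.0, -0.0], [0.002, 0.0, -1.0]]
wrist_force: [0.1, 0.3, 0.5]
gripper_width: 0.996
gripper_force: 0.0
```

Request:
step_arm(linear=[[0, 1, 40], [0, 0, 30], [0, 0, 12], [0, 0, 5], [0, 0, 0], [0, 0, 0], [0, 0, 0], [0, 0, 0], [0, 0, 0], [0, 0, 0]], delta_rot=[[0, 0, 0], [0, 0, 0], [0, 0, 0], [0, 0, 0], [0, 0, 0], [0, 0, 0], [0, 0, 0], [0, 0, 0], [0, 0, 0], [0, 0, 0]], grip=[87, 87, 87, 87, 87, 87, 75, 65, 57, 57])

```text
time_s: 33.3
tcp_pos: [0.6216, -0.1122, 0.0052]
ee_rot: [[1.0, 0.0, 0.0], [0.0, -1.0, -0.0], [0.0, 0.0, -1.0]]
wrist_force: [0.2, 0.7, 0.4]
gripper_width: 0.729
gripper_force: 30.0
```

Request:
step_arm(linear=[[0, 0, 0], [0, 0, 0], [0, 0, 0], [0, 0, 0]], delta_rot=[[0, 0, 0], [0, 0, 0], [0, 0, 0], [0, 0, 0]], grip=[57, 57, 57, 57])

```text
time_s: 33.8
tcp_pos: [0.6216, -0.1122, 0.0052]
ee_rot: [[1.0, 0.0, 0.0], [0.0, -1.0, -0.0], [0.0, 0.0, -1.0]]
wrist_force: [0.1, -0.3, 1.5]
gripper_width: 0.729
gripper_force: 30.0
```

Request:
step_arm(linear=[[0, 0, -15], [0, 0, -45], [0, 0, -45], [0, 0, -45], [0, 0, 0], [-20, 23, 0], [-30, 34, 0], [-30, 34, 0], [-30, 34, 0], [-30, 34, 0]], delta_rot=[[0, 0, 0], [0, 0, 0], [0, 0, 0], [0, 0, 0], [0, 0, 0], [0, 0, 0], [0, 0, 0], [0, 0, 0], [0, 0, 0], [0, 0, 0]], grip=[57, 57, 57, 57, 57, 57, 57, 57, 57, 57])

```text
time_s: 35.05
tcp_pos: [0.4799, -0.2719, 0.1545]
ee_rot: [[1.0, 0.0, -0.001], [0.0, -1.0, 0.001], [-0.001, -0.001, -1.0]]
wrist_force: [0.3, 0.3, -2.2]
gripper_width: 0.729
gripper_force: 30.0
```

Request:
step_arm(linear=[[-30, 35.5, 0], [0, 0, 0], [0, 0, 0], [0, 0, 0]], delta_rot=[[0, 0, 0], [0, 0, 0], [0, 0, 0], [0, 0, 0]], grip=[57, 57, 57, 57])

```text
time_s: 35.55
tcp_pos: [0.452, -0.3061, 0.1549]
ee_rot: [[1.0, 0.001, -0.0], [0.001, -1.0, 0.0], [-0.0, -0.0, -1.0]]
wrist_force: [1.0, 0.2, -1.1]
gripper_width: 0.728
gripper_force: 30.0
```

Run:
```python
from h import *
s=sense();t=s["tcp_pos"];print(t,s["gripper_width"],s["gripper_force"])
c=capture("side")
for l,z in(("strainer",t[2]-.0052),("tin",.006)):
  for r in silhouettes("side",l)[:2]: print(l,r["score"],r["point"],fit(c,r["mask"],PROF[l],(.4517,-.3068),z))
im=c["img"][180:330,230:390]
cv2.imwrite("pics/ins.png",cv2.resize(im,(640,600),interpolation=cv2.INTER_CUBIC)[:,:,::-1])
```

```text
[ 0.45204075 -0.30608068  0.15486271] 0.7281610215436904 29.999860525131226
strainer 0.64 [306.2, 224.9] (array([ 0.45312588, -0.303249  ]), np.float64(0.6036728434976999))
tin 0.89 [309.8, 267.5] (array([ 0.45032799, -0.30735841]), np.float64(0.9269529432444449))
```

View pics/ins.png

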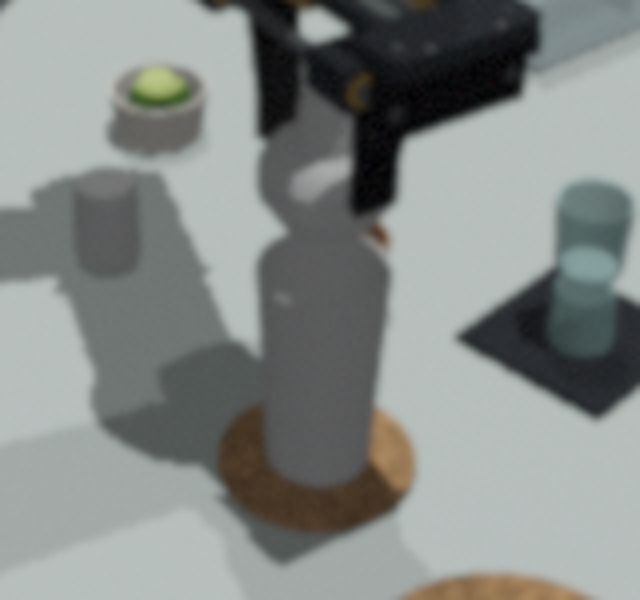

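The strainer hangs level over the tin, both centred at crop column 324. Lowering gently.

Request:
step_arm(linear=[[0, 0, 15], [0, 0, 10], [0, 0, 5], [0, 0, 3], [0, 0, 3], [0, 0, 0]], delta_rot=[[0, 0, 0], [0, 0, 0], [0, 0, 0], [0, 0, 0], [0, 0, 0], [0, 0, 0]], grip=[57, 57, 57, 57, 57, 57])

```text
time_s: 36.45
tcp_pos: [0.4515, -0.3068, 0.119]
ee_rot: [[1.0, 0.0, -0.0], [0.0, -1.0, 0.0], [-0.0, -0.0, -1.0]]
wrist_force: [0.7, -0.1, -0.6]
gripper_width: 0.729
gripper_force: 30.0
```

Request:
step_arm(linear=[[0, 0, 2], [0, 0, 2], [0, 0, 1], [0, 0, 1], [0, 0, 0], [0, 0, 0]], delta_rot=[[0, 0, 0], [0, 0, 0], [0, 0, 0], [0, 0, 0], [0, 0, 0], [0, 0, 0]], grip=[57, 57, 57, 57, 57, 57])

```text
time_s: 37.2
tcp_pos: [0.4516, -0.3068, 0.1131]
ee_rot: [[1.0, 0.0, 0.0], [0.0, -1.0, -0.0], [0.0, 0.0, -1.0]]
wrist_force: [0.4, -0.2, -0.9]
gripper_width: 0.728
gripper_force: 30.0
```

Request:
step_arm(linear=[[0, 0, 0.5], [0, 0, 0.5], [0, 0, 0.3], [0, 0, 0]], delta_rot=[[0, 0, 0], [0, 0, 0], [0, 0, 0], [0, 0, 0]], grip=[57, 57, 57, 57])

```text
time_s: 37.7
tcp_pos: [0.4518, -0.3068, 0.1123]
ee_rot: [[1.0, 0.0, 0.001], [0.0, -1.0, -0.0], [0.001, 0.0, -1.0]]
wrist_force: [-0.0, 1.0, 2.5]
gripper_width: 0.726
gripper_force: 30.0
```

Seated with light contact force. Release, rise, and go toward the cap.

Request:
step_arm(linear=[[0, 0, 0], [0, 0, 0], [0, 0, 0], [0, 0, 0], [0, 0, 0], [0, 0, -15], [0, 0, -35], [0, 0, -40], [0, 0, -40], [0, 0, 0]], delta_rot=[[0, 0, 0], [0, 0, 0], [0, 0, 0], [0, 0, 0], [0, 0, 0], [0, 0, 0], [0, 0, 0], [0, 0, 0], [0, 0, 0], [0, 0, 0]], grip=[65, 70, 78, 87, 87, 87, 87, 87, 87, 87])

```text
time_s: 38.95
tcp_pos: [0.4536, -0.3078, 0.247]
ee_rot: [[1.0, 0.001, 0.009], [0.001, -1.0, -0.004], [0.009, 0.004, -1.0]]
wrist_force: [-0.9, 0.2, -0.2]
gripper_width: 0.997
gripper_force: 0.0
```

Request:
step_arm(linear=[[0, -40, 0], [0, -50, 0], [0, -50, 0], [0, -50, 0], [-1, -27, 0], [0, 0, 0], [0, 0, 0]], delta_rot=[[0, 0, 0], [0, 0, 0], [0, 0, 0], [0, 0, 0], [0, 0, 0], [0, 0, 0], [0, 0, 0]], grip=[87, 87, 87, 87, 87, 87, 87])

```text
time_s: 39.83
tcp_pos: [0.4504, -0.0901, 0.2418]
ee_rot: [[1.0, 0.0, -0.0], [0.0, -1.0, -0.0], [-0.0, 0.0, -1.0]]
wrist_force: [0.2, 0.7, -0.3]
gripper_width: 0.997
gripper_force: 0.0
```

Run:
```python
from h import *
s=sense();print(s["tcp_pos"])
for n in("side","top"):
  c=capture(n)
  for l,z,g in(("strainer",.107,(.4517,-.3068)),("tin",.006,(.4517,-.3068)),("cap",0.,(.451,-.09))):
    for r in silhouettes(n,l)[:2]: print(n,l,round(r["score"],2),r["point"],fit(c,r["mask"],PROF[l],g,z))
  if n=="side": cv2.imwrite("pics/seat.png",cv2.resize(c["img"][180:330,230:390],(640,600),interpolation=cv2.INTER_CUBIC)[:,:,::-1])
```

```text
[ 0.45039786 -0.09006755  0.24180478]
side strainer 0.63 [312.1, 240.3] (array([ 0.45626051, -0.30187929]), np.float64(0.8512969979597783))
side tin 0.87 [308.8, 274.7] (array([ 0.44909342, -0.30910335]), np.float64(0.6906191548176717))
side cap 0.89 [259.4, 234.6] (array([ 0.45287313, -0.08958757]), np.float64(0.8668030559097064))
top strainer 0.9 [363.4, 229.2] (array([ 0.45238002, -0.30747878]), np.float64(0.9478248359535475))
top strainer 0.25 [358.9, 169.8] (array([ 0.4517, -0.3068]), np.float64(0.0))
top tin 0.62 [349.3, 229.6] (array([ 0.4370125 , -0.25539375]), np.float64(0.12233582383012187))
```

View pics/seat.png

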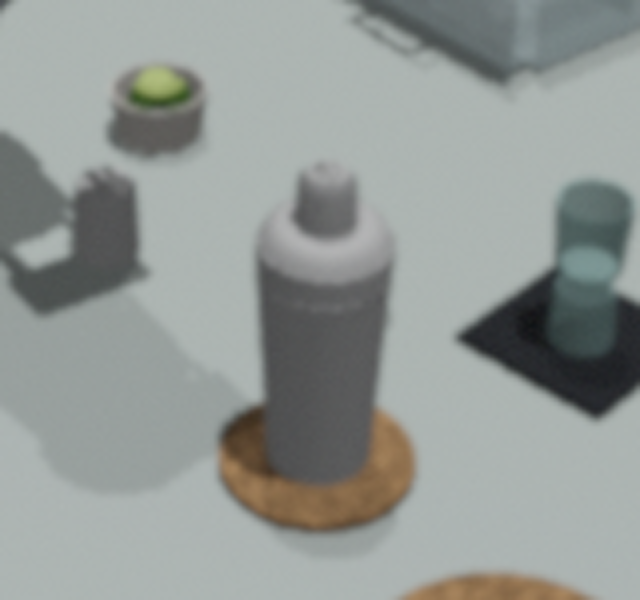

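The strainer is seated (band flush on the rim, crop row 290). Now the cap.

Request:
step_arm(linear=[[0, 0, 45], [0, 0, 50], [0, 0, 50], [0, 0, 40], [0, 0, 25], [0, 0, 15], [0, 0, 8], [0, 0, 0], [0, 0, 0], [0, 0, 0]], delta_rot=[[0, 0, 0], [0, 0, 0], [0, 0, 0], [0, 0, 0], [0, 0, 0], [0, 0, 0], [0, 0, 0], [0, 0, 0], [0, 0, 0], [0, 0, 0]], grip=[87, 87, 87, 87, 87, 87, 87, 87, 75, 60])

```text
time_s: 41.48
tcp_pos: [0.4511, -0.0897, 0.0094]
ee_rot: [[1.0, 0.0, 0.002], [0.0, -1.0, 0.0], [0.002, -0.0, -1.0]]
wrist_force: [-0.4, -0.5, -0.4]
gripper_width: 0.853
gripper_force: 0.0
```

Request:
step_arm(linear=[[0, 0, 0], [0, 0, 0], [0, 0, 0], [0, 0, 0], [0, 0, 0], [0, 0, 0], [0, 0, 0]], delta_rot=[[0, 0, 0], [0, 0, 0], [0, 0, 0], [0, 0, 0], [0, 0, 0], [0, 0, 0], [0, 0, 0]], grip=[48, 40, 33, 33, 33, 33, 33])

```text
time_s: 42.35
tcp_pos: [0.4505, -0.0898, 0.0087]
ee_rot: [[1.0, 0.0, -0.0], [0.0, -1.0, -0.0], [-0.0, 0.0, -1.0]]
wrist_force: [0.3, -0.5, 0.5]
gripper_width: 0.403
gripper_force: 30.0
```

Request:
step_arm(linear=[[0, 0, -10], [0, 0, -40], [0, 0, -50], [0, 0, -50], [0, 0, -45], [0, 0, 0], [0, 37, 0], [0, 45, 0], [0, 45, 0], [0, 45, 0]], delta_rot=[[0, 0, 0], [0, 0, 0], [0, 0, 0], [0, 0, 0], [0, 0, 0], [0, 0, 0], [0, 0, 0], [0, 0, 0], [0, 0, 0], [0, 0, 0]], grip=[33, 33, 33, 33, 33, 33, 33, 33, 33, 33])

```text
time_s: 43.6
tcp_pos: [0.4498, -0.2628, 0.2031]
ee_rot: [[1.0, 0.0, -0.001], [0.0, -1.0, 0.001], [-0.001, -0.001, -1.0]]
wrist_force: [0.7, -0.3, -0.2]
gripper_width: 0.405
gripper_force: 30.0
```

Request:
step_arm(linear=[[1.5, 45, 0], [0, 0, 0], [0, 0, 0], [0, 0, 0]], delta_rot=[[0, 0, 0], [0, 0, 0], [0, 0, 0], [0, 0, 0]], grip=[33, 33, 33, 33])

```text
time_s: 44.1
tcp_pos: [0.4519, -0.3058, 0.2037]
ee_rot: [[1.0, 0.001, -0.0], [0.001, -1.0, 0.0], [-0.0, -0.0, -1.0]]
wrist_force: [0.3, 0.5, -0.4]
gripper_width: 0.406
gripper_force: 30.0
```

Run:
```python
from h import *
s=sense();print(s["tcp_pos"],s["gripper_width"],s["gripper_force"])
c=capture("side")
cv2.imwrite("pics/cap.png",cv2.resize(c["img"][140:290,230:390],(640,600),interpolation=cv2.INTER_CUBIC)[:,:,::-1])
```

```text
[ 0.45189486 -0.30576241  0.20366866] 0.4057711331382519 29.95522038974741
```

View pics/cap.png

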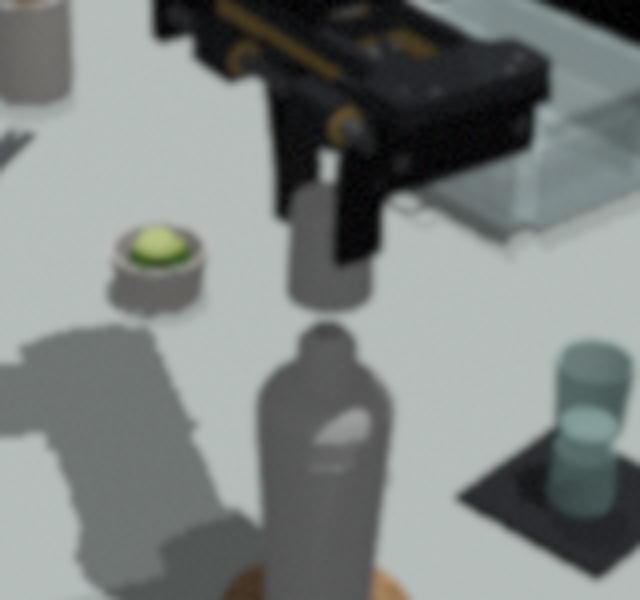

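The cap hangs straight, with its centre at column 330 against the neck's 327. I'll shift 1 mm and lower.

Request:
step_arm(linear=[[-1, 0, 15], [0, 0, 10], [0, 0, 8], [0, 0, 5], [0, 0, 3], [0, 0, 0]], delta_rot=[[0, 0, 0], [0, 0, 0], [0, 0, 0], [0, 0, 0], [0, 0, 0], [0, 0, 0]], grip=[33, 33, 33, 33, 33, 33])

```text
time_s: 44.9
tcp_pos: [0.4511, -0.3068, 0.1627]
ee_rot: [[1.0, 0.0, -0.0], [0.0, -1.0, -0.0], [-0.0, 0.0, -1.0]]
wrist_force: [0.6, -0.8, -0.2]
gripper_width: 0.401
gripper_force: 30.0
```

Request:
step_arm(linear=[[0, 0, 2], [0, 0, 2], [0, 0, 1], [0, 0, 0], [0, 0, 0]], delta_rot=[[0, 0, 0], [0, 0, 0], [0, 0, 0], [0, 0, 0], [0, 0, 0]], grip=[33, 33, 33, 33, 33])

```text
time_s: 45.52
tcp_pos: [0.4511, -0.3068, 0.1578]
ee_rot: [[1.0, 0.0, 0.0], [0.0, -1.0, -0.0], [0.0, 0.0, -1.0]]
wrist_force: [0.5, 0.3, -0.6]
gripper_width: 0.405
gripper_force: 30.0
```

Request:
step_arm(linear=[[0, 0, 1], [0, 0, 0.7], [0, 0, 0.7], [0, 0, 0]], delta_rot=[[0, 0, 0], [0, 0, 0], [0, 0, 0], [0, 0, 0]], grip=[33, 33, 33, 33])

```text
time_s: 46.02
tcp_pos: [0.4512, -0.3068, 0.1558]
ee_rot: [[1.0, 0.0, 0.0], [0.0, -1.0, -0.0], [0.0, 0.0, -1.0]]
wrist_force: [-0.5, 0.4, 2.4]
gripper_width: 0.404
gripper_force: 30.0
```

Contact at the expected height. Release and rise.

Request:
step_arm(linear=[[0, 0, 0], [0, 0, 0], [0, 0, 0], [0, 0, 0], [0, 0, 0], [0, 0, -15], [0, 0, -35], [0, 0, -40], [0, -40, 0], [0, -50, 0]], delta_rot=[[0, 0, 0], [0, 0, 0], [0, 0, 0], [0, 0, 0], [0, 0, 0], [0, 0, 0], [0, 0, 0], [0, 0, 0], [0, 0, 0], [0, 0, 0]], grip=[42, 52, 65, 80, 87, 87, 87, 87, 87, 87])

```text
time_s: 47.28
tcp_pos: [0.4515, -0.2164, 0.247]
ee_rot: [[1.0, -0.002, 0.003], [-0.002, -1.0, -0.001], [0.003, 0.001, -1.0]]
wrist_force: [0.8, 0.9, 0.2]
gripper_width: 0.997
gripper_force: 0.0
```

Request:
step_arm(linear=[[0, -50, 0], [0, -50, 0], [0, -50, 0], [0, -50, 0], [0, 0, 0], [0, 0, 0]], delta_rot=[[0, 0, 0], [0, 0, 0], [0, 0, 0], [0, 0, 0], [0, 0, 0], [0, 0, 0]], grip=[87, 87, 87, 87, 87, 87])

```text
time_s: 48.02
tcp_pos: [0.4512, -0.0167, 0.2462]
ee_rot: [[1.0, 0.001, 0.001], [0.001, -1.0, 0.0], [0.001, -0.0, -1.0]]
wrist_force: [-0.1, -0.1, -0.3]
gripper_width: 1.003
gripper_force: 0.0
```

Run:
```python
from h import *
s=sense();print(s["tcp_pos"],s["time_s"])
a=capture("side");b=capture("top")
for z in(.1905,.201): print(proj(a,(.4517,-.3068,z)))
i=np.hstack([cv2.resize(a["img"][100:350,150:400],(500,500),interpolation=cv2.INTER_CUBIC),cv2.resize(b["img"][100:280,300:408],(300,500),interpolation=cv2.INTER_CUBIC)])
cv2.imwrite("pics/end.png",i[:,:,::-1])
for c,n in((a,"side"),(b,"top")):
  for r in silhouettes(n,"cap")[:2]: print(n,round(r["score"],2),r["point"],fit(c,r["mask"],PROF["cap"],(.4517,-.307),.147))
```

```text
[ 0.45116969 -0.01673752  0.24617162] 48.025
[311.36779227 215.19634907]
[311.52125425 210.23041604]
side 0.98 [314.8, 226.0] (array([ 0.45124123, -0.30675426]), np.float64(0.9524515126609995))
top 0.66 [364.1, 227.7] (array([ 0.4526147 , -0.30714656]), np.float64(0.9080696928014672))
```

View pics/end.png

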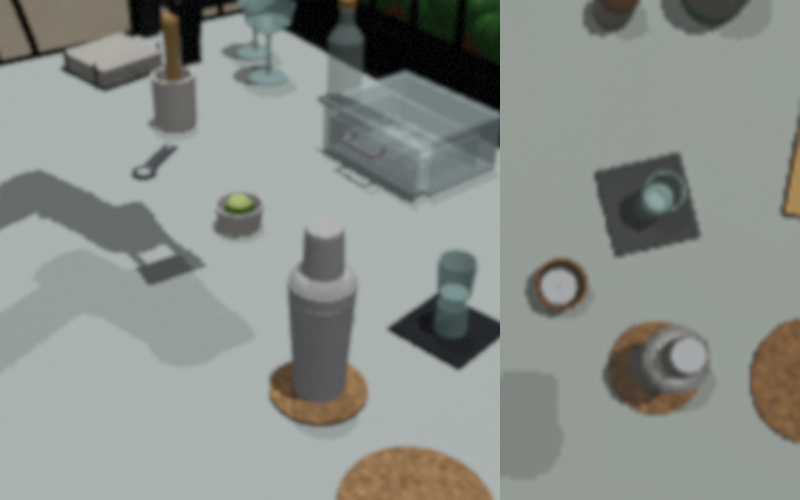

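The shaker stands complete on the small mat (crop (320,310)), the cap fits seated at 0.147 m, the jigger is on the slate and the muddler is in the crock. The bystanders haven't moved.

```bash
python3 -c "
from station import finish_job
print(finish_job())"
```

```text
the job is handed in; nothing more can be done
None
```

The job is handed in: the shaker is built on the small cork mat (tin, seated strainer, cap down), the jigger stands about 2 mm off the slate's centre, the muddler is in the crock, the tea-light and lime dish were left alone, and everything is released; one strainer grip slipped and was redone by the band, and no verdict was returned.

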